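# Turn the shade-chart leaf in the lab binder and stand the sample tin on it

## Robot

A 6-joint arm with a two-finger parallel gripper is mounted at the origin on the work surface. World frame = base frame: x ahead of the robot, y to its left, z up, the work surface at z = 0. Lengths are in m, angles in rad, forces in N, time in s.
With the tool pointing down it reaches from about 0.225 to 0.875 m from the base axis. Payload 3.4 kg.
Tool frame: the origin (TCP) lies at the very end of the fingers, on their centre line; the grasp point (between the pads) lies 19 mm behind it; z points along the fingers, y is the line along which they close (so a half turn about z gives the same grasp; the last joint's range is limited). The gripper opens to 85 mm and grips with 20 to 120 N. Pads are 22 mm wide; open, the fingers measure 114 mm over their backs; the gripper's body (76 mm by 85 mm) begins 54 mm behind the grasp point. The pads swing forward as they close: fully open they stand 13 mm farther back than shut.
Start: joints at [1.197, 0.276, 1.505, -0, 1.361, -0.121], TCP at [0.144, 0.557, 0.206] pointing down, gripper open.
Joint ranges: [-2.89, 2.89], [-0.75, 2.08], [0.22, 2.7], [-1.18, 4.32], [0.11, 2.71], [-2.7, 2.7]. Speed limits (rad/s): [2.57, 2.57, 3.14, 3.14, 3.14, 3.14].

## Interface

Orientations are given as a unit quaternion [w, x, y, z].
In Python, from rig import manip, get_image, camera_info gives the robot as it stands. The module is installed in compiled form; this text tells all that it offers.
- The arm moves only by the shell command python3 -m crank 'ROWS' [FORCE]. ROWS is a JSON object of lists of equal length, an entry for each row: "translation": the shift along the tool's x, y, z in mm, a list of three; "roll": the turn about the tool's z in rad; "fingers": the opening, from 0 (shut) to 1 (fully open). A call has 1 to 8 rows; each row shifts and turns the commanded pose from where the row before left it, along the tool's axes as they then stand; what a row does not reach is not made up. A row lasts 1/10 s, in which the tool goes at most 50 mm and 8.59 degrees, less where a joint would pass 70% of its speed; a pose out of reach is approached as far as the arm can. A call is refused whole if a number of a shift passes 50 or a number of a turn 0.15, either way. A call with a gripper value outside its range is refused whole. The fingers move at their own pace and stop on an object; FORCE is the grip in N (left out, the last holds). Time passes only in rows, so rows that do not move let the fingers close. It gives the time, the measured TCP pose, the force, the opening and the grip force at its end, in the units of the state.
- manip.get_state(): the state, without advancing time (a new reading comes with each control period).
- get_image(name): name is "scene" or "top"; returns the picture (480x640x3 uint8, blue, green, red); there is no depth.
- camera_info(name): a dict with "mtx" (3x3 intrinsics, pixels), "rvec" (rotation vector, rad) and "tvec" (3), from world to camera coordinates, as OpenCV has them. Camera axes: x right, y down, z forward; pixel columns grow to the right and rows downward; lengths in m; the calibration is good to about 2 mm. A picture is of the moment at which its call begins. camera_info takes no time and is no camera call.
- manip.sign_off(): hands the job in; it is judged then, once.
The state is a dict: "clock": time; "qpos": joint angles; "qd": joint speeds; "effort": joint torques, N m; "position": TCP position; "ee_rot": TCP orientation; "contact_force": force on the tool from outside, world axes, zero at the start; "moment": the same for the moment, N m; "width": finger opening in m; "gripper_force": force on a finger pad.
Only numpy, scipy, OpenCV 4.12 (cv2) and the standard library are available. Lean on these libraries where they do the work, as an engineer would, in place of code of your own. Each camera call takes 0.05 s, during which the arm holds its last target. There are 200 camera calls.

## Task

On the lab bench a ring binder lies open: turn its stiff leaf (the one with the red tab) across the rings to the other side and press it down fully flat, so that its other face with the white circle shows. Then stand the tin with the orange lid upright inside the white circle, setting it down rather than dropping it, and let go. Leave the other two tins and the beaker where they stand.

Things in the scene. Friction and masses are not known exactly. Their poses are not given: they have to be found in the camera images.
- binder: Blue ring binder open and fixed on the bench, 190 x 340 mm, cover 4 mm thick. Origin on the bench under the middle of the spine; x along the spine, y across: the leaf starts on the -y side and goes to +y. Sheet blocks on both sides, 150 mm along x, 12 to 140 mm from the spine line, top 46 mm high. Three steel rings, 50 mm diameter, at x = -55, 0, 55 mm, tops 77 mm above the bench.
- ring_centre (a point): Point on the leaf's turning axis: 50 mm above the binder's origin, the centre of the middle ring. The axis is the binder's x axis direction through this point.
- leaf (a joint): Angle of the stiff leaf about the ring centre line: 0 level on the binder's -y side, 1.57 upright, 3.14 fully flat on the +y side (stops at both ends). Starts 0.05 to 0.3. Rigid plate 4 mm thick, 130 g, 150 mm along the spine, 12 to 150 mm from the axis (axis in its mid-plane), plus the tab. Tight on its rings: stays at any angle it is left; 2 N at the tab moves it.
- tab (a point): Middle of the outer edge of the red tab, 177 mm from the turning axis, at mid-thickness. The tab (90 mm wide, centred, 4 mm thick) reaches from 147 to 177 mm; at the start it juts 37 mm past the sheets and 7 mm past the cover, with free space below it. The leaf is light grey with green fields on its first face, dark with a white circle on the other.
- circle (a point): Centre of the white printed circle (84 mm diameter) on the leaf's second face, 93 mm from the turning axis, in the middle along the spine. It faces down until the leaf is turned; with the leaf flat on the +y side it faces up, 52 mm above the bench.
- tin_orange: The sample: round aluminium tin with a bright orange lid, 60 mm diameter, 38 mm high, about 110 g. Origin: centre of its underside; z up.
- tin_white: Bystander: the same tin with a white lid, 60 mm diameter, 38 mm high. Origin: centre of its underside.
- tin_green: Bystander: the same tin with a green lid, 60 mm diameter, 38 mm high. Origin: centre of its underside.
- beaker: Bystander: empty glass beaker, about 84 mm diameter, 110 mm high, standing beyond the binder. Origin: centre of its underside.
Things that resemble listed ones, but are neither listed nor needed, are in the scene too. What is shaped like the tin_orange but brown is not meant.

How it is judged:
By the outcome, as a careful person would: the job done as asked, in the order asked, and still so for the second after the job is handed in, with the robot touching nothing.
It also fails if it takes over 54 s, if anything falls off the work surface, if the arm or the gripper's body presses on something with over 40 N, if the wrist force passes 120 N, or if a joint passes its speed limit or range.

## Working session

There is one attempt and no reset: what is moved stays moved. The work goes in short steps, Python scripts to look and compute and a shell command to move; the robot and the scene stay as the last step left them, time stands still between calls to the robot, and variables do not carry over. Pictures are saved under pics/ and viewed, at most 10 in all, crops included, and the job is handed in when it is done.

```bash
mkdir -p pics
python3 - <<'E'
from rig import manip,get_image,camera_info
import cv2
for n in("scene","top"):
    cv2.imwrite(f"pics/{n}0.png",get_image(n)); c=camera_info(n); print(n,c)
print(manip.get_state())
E
```

```text
scene {'mtx': array([[439.3611151 ,   0.        , 321.77167941],
       [  0.        , 439.3611151 , 238.36738991],
       [  0.        ,   0.        ,   1.        ]]), 'rvec': array([ 1.33613214,  2.19248517, -0.93187741]), 'tvec': array([ 0.11136055, -0.31377123,  1.54049268])}
top {'mtx': array([[516.38440096,   0.        , 318.38537887],
       [  0.        , 516.38440096, 238.15701119],
       [  0.        ,   0.        ,   1.        ]]), 'rvec': array([ 2.19760164, -2.16466361,  0.11972818]), 'tvec': array([0.14401483, 0.53051708, 1.12033477])}
{'clock': 0.1, 'qpos': array([ 1.19699214e+00,  2.76508541e-01,  1.50602145e+00, -3.32772073e-05,
        1.36071188e+00, -1.21014616e-01]), 'qd': array([ 0.00025869, -0.00176354, -0.00358769,  0.00116878, -0.00010923,
       -0.00075786]), 'effort': array([ 4.04496486e-04, -4.17702627e+01, -2.46401989e+01, -3.85796739e-04,
        5.73263984e-03,  1.20827372e-05]), 'position': array([0.14364276, 0.55622486, 0.20543355]), 'ee_rot': array([-1.86165944e-04,  1.26055017e-01,  9.92022909e-01, -8.03481771e-04]), 'contact_force': array([-0.41441429,  0.30971165,  0.12070028]), 'moment': array([ 0.03322788, -0.07764568, -0.02185942]), 'gripper_force': 0.0, 'width': 0.08532098492641403}
```

View pics/scene0.png

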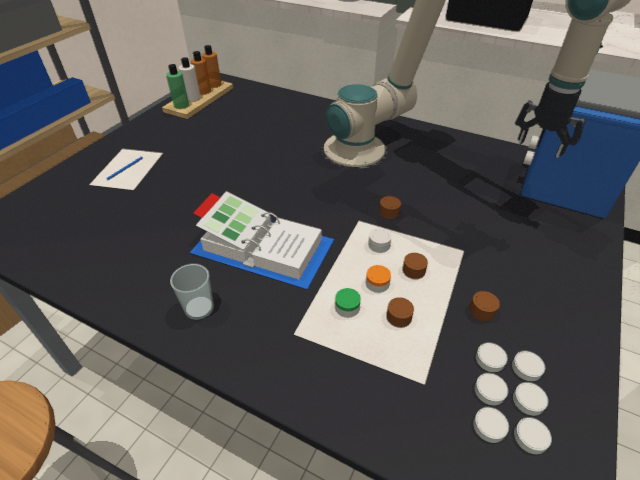

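View pics/top0.png

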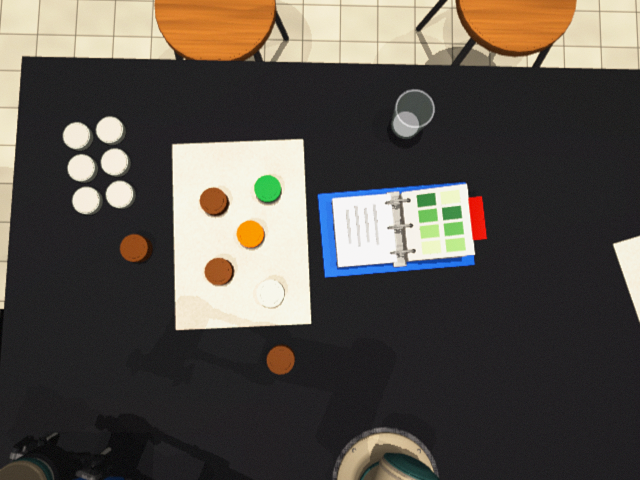

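The top view shows the binder's middle ring near (401,226), the red tab at (478,218) and the beaker at (412,112). The tins are green (267,188), orange (251,234) and white (270,293). The lookalikes in top are brown tins at (213,201), (219,271), (134,248) and (281,360), plus white lids at far left. The only bright-orange lid is at (251,234) in top and (378,278) in scene, so that is the sample.

```bash
cat > h.py <<'E'
import cv2,numpy as np
from rig import manip,get_image,camera_info
def cam(n):
    c=camera_info(n);R=cv2.Rodrigues(np.array(c["rvec"]))[0];t=np.array(c["tvec"]);return np.array(c["mtx"]),R,t
def rays(n,px):
    K,R,t=cam(n);p=np.c_[np.atleast_2d(px),np.ones(len(np.atleast_2d(px)))]
    return -R.T@t,(np.linalg.inv(K)@p.T).T@R
def onz(n,px,z):
    o,d=rays(n,px);return o+d*((z-o[2])/d[:,2])[:,None]
def tri(a,b):
    P=[np.c_[K@R,K@t] for K,R,t in (cam("scene"),cam("top"))]
    X=cv2.triangulatePoints(P[0],P[1],np.float64(a).reshape(-1,2).T,np.float64(b).reshape(-1,2).T);return (X[:3]/X[3]).T
def blobs(img,lo,hi,amin=60):
    m=cv2.inRange(cv2.cvtColor(img,cv2.COLOR_BGR2HSV),lo,hi)
    cs=cv2.findContours(m,cv2.RETR_EXTERNAL,cv2.CHAIN_APPROX_NONE)[0]
    return sorted([c for c in cs if cv2.contourArea(c)>amin],key=cv2.contourArea)[::-1]
E
python3 - <<'E'
from h import *
np.set_printoptions(precision=4,suppress=True)
I={n:cv2.imread(f"pics/{n}0.png") for n in("scene","top")}
bl=[c for c in blobs(I["top"],(100,150,80),(125,255,255),30) if 300<c[:,0,0].mean()<490 and 170<c[:,0,1].mean()<290]
w=onz("top",np.vstack(bl)[:,0].astype(float),.004)[:,:2]
r=cv2.minAreaRect(w.astype(np.float32)*1000);print("cover",r,cv2.boxPoints(r))
for n in I:
    for nm,lo,hi in(("red",(0,200,120),(4,255,255)),("orange",(10,200,180),(20,255,255)),("green",(55,120,80),(80,255,255))):
        for c in blobs(I[n],lo,hi)[:2]:
            m=cv2.moments(c);print(n,nm,cv2.contourArea(c),m["m10"]/m["m00"],m["m01"]/m["m00"],cv2.boundingRect(c),cv2.boxPoints(cv2.minAreaRect(c)).round(1).tolist() if nm=="red" else onz(n,[[m["m10"]/m["m00"],m["m01"]/m["m00"]]],.038))
a=cv2.resize(I["top"][170:310,180:500],(800,350),interpolation=cv2.INTER_CUBIC)
b=cv2.resize(I["scene"][180:330,180:440],(433,250),interpolation=cv2.INTER_CUBIC)
v=np.zeros((600,800,3),np.uint8);v[:350]=a;v[350:,:433]=b;cv2.imwrite("pics/crop1.png",v)
E
```

```text
cover ((553.9986572265625, -22.008102416992188), (192.16749572753906, 341.48126220703125), 5.6638312339782715) [[ 441.5333  138.4163]
 [ 475.2346 -201.3978]
 [ 666.464  -182.4325]
 [ 632.7627  157.3816]]
scene red 213.0 206.13145539906102 205.16666666666666 (194, 194, 26, 23) [[193.5, 212.60000610351562], [212.89999389648438, 191.39999389648438], [219.39999389648438, 197.3000030517578], [199.89999389648438, 218.5]]
scene orange 298.0 378.40995525727067 274.1448545861297 (367, 265, 23, 19) [[0.5363 0.3064 0.038 ]]
scene green 409.5 347.4379324379324 299.23890923890923 (336, 288, 24, 23) [[0.6408 0.2718 0.038 ]]
top red 532.5 477.3198748043818 217.70672926447574 (469, 196, 18, 44) [[468.20001220703125, 197.0], [481.6000061035156, 195.5], [486.3999938964844, 238.5], [473.0, 240.0]]
top orange 5689.0 214.10025194820412 25.84018866819007 (156, 0, 119, 60) [[1.0065 0.3955 0.038 ]]
top orange 4329.0 518.1580426580426 21.236313236313237 (460, 0, 115, 51) [[ 1.0336 -0.2986  0.038 ]]
top green 515.5 267.347559004203 188.3381829938571 (255, 175, 26, 27) [[0.6354 0.2663 0.038 ]]
top green 165.0 451.4030303030303 212.53636363636363 (443, 207, 18, 12) [[ 0.5884 -0.1405  0.038 ]]
```

View pics/crop1.png

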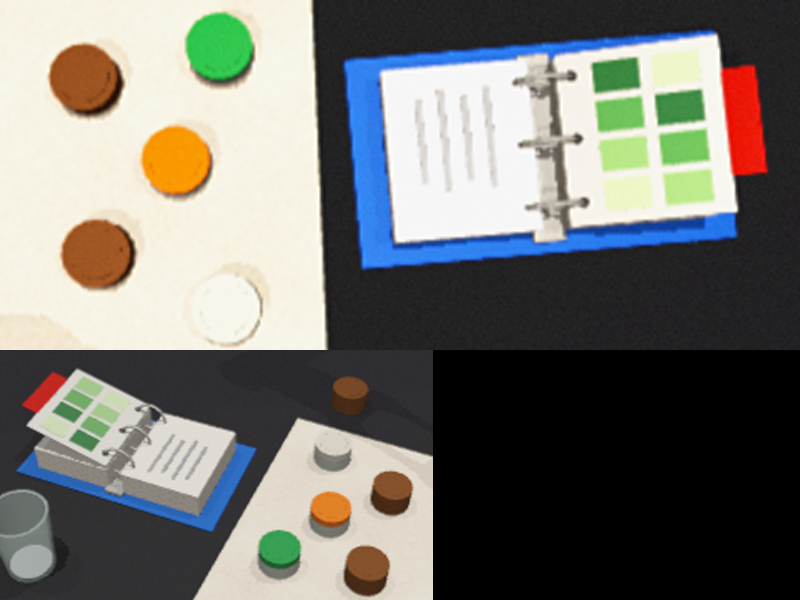

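The crop confirms it: orange lid at crop (176,160), clearly different from the browns at (84,78) and (97,253). The red tab is on the right side of the binder. Next I triangulate the tab while rolling the tool parallel to the spine.

```bash
python3 - <<'E'
from h import *
np.set_printoptions(precision=4,suppress=True)
X=tri([[193.5,212.6],[212.9,191.4]],[[481.6,195.5],[486.4,238.5]])
a=np.deg2rad(5.66);o=np.array([.554,-.022]);Rb=np.array([[np.cos(a),np.sin(a)],[-np.sin(a),np.cos(a)]])
print(X,np.linalg.norm(X[0]-X[1]));p=X.copy();p[:,:2]=(Rb@(X[:,:2]-o).T).T;print("binder",p)
m=p.mean(0);print("theta",np.arctan2(m[2]-.05,-m[1]),np.hypot(m[2]-.05,m[1]))
print("orange",onz("top",[[251,234]],.038),onz("scene",[[378.4,274.1]],.038))
E
python3 -m crank '{"translation":[[0,0,0],[0,0,0],[0,0,0],[0,0,0],[0,0,0],[0,0,0],[0,0,0],[0,0,0]],"roll":[0.14,0.14,0.14,0.14,0.14,0.14,0.14,0.14],"fingers":[0,0,0,0,0,0,0,0]}' 20
python3 -m crank '{"translation":[[0,0,0]],"roll":[0.099],"fingers":[0]}'
```

```text
[[ 0.6147 -0.1847  0.1026]
 [ 0.5241 -0.1916  0.1067]] 0.09099882445419001
binder [[ 0.0444 -0.1679  0.1026]
 [-0.0465 -0.1658  0.1067]]
theta 0.31648127084028094 0.17557056361406295
orange [[0.5337 0.2995 0.038 ]] [[0.5362 0.3064 0.038 ]]
clock: 0.9
position: [0.1437, 0.5564, 0.2057]
ee_rot: [0.0, 0.636, 0.772, -0.001]
contact_force: [0.3, -0.0, -0.2]
width: 0.0001
gripper_force: 0.0
clock: 1.0
position: [0.1437, 0.5564, 0.2057]
ee_rot: [0.0, 0.673, 0.74, -0.0]
contact_force: [0.0, -0.9, -0.6]
width: 0.0001
gripper_force: 0.0
```

```bash
python3 -m crank '{"translation":[[-34,14.6,0],[-34,14.6,0],[-34,14.6,0],[-34,14.6,0],[-34,14.6,0],[-34,14.6,0],[-34,14.6,0],[-34,14.6,0]],"roll":[0,0,0,0,0,0,0,0],"fingers":[0,0,0,0,0,0,0,0]}'
python3 -m crank '{"translation":[[-34,14.6,0],[-34,14.6,0],[-34,14.6,0],[-34,14.6,0],[-34,14.6,0],[-34,14.6,0],[-34,14.6,0],[-34,14.6,0]],"roll":[0,0,0,0,0,0,0,0],"fingers":[0,0,0,0,0,0,0,0]}'
python3 -m crank '{"translation":[[-34,14.6,0],[-34,14.6,0],[-34,14.6,0],[-34,14.6,0],[-34,14.6,0],[-34,14.6,0],[-34,14.6,0],[-34,14.6,0]],"roll":[0,0,0,0,0,0,0,0],"fingers":[0,0,0,0,0,0,0,0]}'
```

```text
clock: 1.8
position: [0.2871, 0.2961, 0.206]
ee_rot: [0.0, 0.671, 0.741, -0.0]
contact_force: [0.8, -1.7, 0.4]
width: 0.0001
gripper_force: 0.0
clock: 2.6
position: [0.4302, 0.0371, 0.206]
ee_rot: [-0.0, 0.671, 0.741, 0.0]
contact_force: [-0.3, 0.9, -0.2]
width: -0.0001
gripper_force: 0.0
clock: 3.4
position: [0.5734, -0.2219, 0.2056]
ee_rot: [-0.001, 0.671, 0.741, -0.0]
contact_force: [0.8, 0.3, 0.6]
width: -0.0002
gripper_force: 0.0
```

```bash
python3 -m crank '{"translation":[[-10,0,0],[0,0,30],[0,0,40],[0,0,40],[0,0,36],[0,0,0],[12,0,0],[10,0,0]],"roll":[0,0,0,0,0,0,0,0],"fingers":[0,0,0,0,0,0,0,0]}'
python3 - <<'E'
import numpy as np
th=np.array([.31,.4,.5,.6,.7,.8,.9,1.0,1.1,1.2,1.3,1.4,1.5,1.6,1.75,1.9,2.05,2.2,2.35,2.5,2.65,2.8,2.95,3.14])
P=[]
for t in th:
    if t<1.57:
        below=np.interp(t,[.31,.8,1.57],[42,30,27]); y=-177*np.cos(t)-2*np.sin(t)-11; z=50+177*np.sin(t)-below
    else:
        C=150*np.array([-np.cos(t),np.sin(t)])+2*np.array([-np.sin(t),-np.cos(t)]);y=C[0]-11;z=50+C[1]
    P.append((y,z))
P=np.array(P)
for t,p,d in zip(th[1:],P[1:],np.diff(P,axis=0)):print(t,p.round(1),"row",d[0].round(1),0,-d[1].round(1))
print(P[0])
E
```

```text
clock: 4.2
position: [0.5732, -0.2082, 0.0623]
ee_rot: [0.001, 0.671, 0.741, 0.001]
contact_force: [-0.1, -0.2, 0.2]
width: 0.0003
gripper_force: 0.0
0.4 [-174.8   79.1] row 5.4 0 -17.1
0.5 [-167.3   97.5] row 7.5 0 -18.4
0.6 [-158.2  115. ] row 9.1 0 -17.5
0.7 [-147.7  131.6] row 10.5 0 -16.5
0.8 [-135.8  147. ] row 11.9 0 -15.4
0.9 [-122.6  159. ] row 13.2 0 -12.1
1.0 [-108.3  169.7] row 14.3 0 -10.7
1.1 [-93.1 178.9] row 15.2 0 -9.2
1.2 [-77.  186.5] row 16.1 0 -7.6
1.3 [-60.3 192.5] row 16.7 0 -6.0
1.4 [-43.1 196.8] row 17.2 0 -4.3
1.5 [-25.5 199.3] row 17.5 0 -2.5
1.6 [ -8.6 200. ] row 16.9 0 -0.7
1.75 [ 13.8 198. ] row 22.4 0 2.0
1.9 [ 35.6 192.6] row 21.8 0 5.4
2.05 [ 56.4 184. ] row 20.8 0 8.6
2.2 [ 75.7 172.5] row 19.3 0 11.6
2.35 [ 93.  158.1] row 17.3 0 14.3
2.5 [108.  141.4] row 15.0 0 16.8
2.65 [120.3 122.6] row 12.3 0 18.8
2.8 [129.7 102.1] row 9.4 0 20.4
2.95 [135.9  80.5] row 6.2 0 21.6
3.14 [139.   52.2] row 3.1 0 28.3
[-180.17315914   61.99537865]
```

```bash
python3 -m crank '{"translation":[[3,0,0],[3,0,0],[0,0,0]],"roll":[0,0,0],"fingers":[0,0,0]}'
python3 -m crank '{"translation":[[2,0,0],[0,0,0]],"roll":[0,0],"fingers":[0,0]}'
```

```text
clock: 4.5
position: [0.5719, -0.2024, 0.0614]
ee_rot: [0.001, 0.671, 0.741, 0.0]
contact_force: [-0.2, -0.2, 0.0]
width: -0.0001
gripper_force: 0.0
clock: 4.7
position: [0.5716, -0.2011, 0.0606]
ee_rot: [0.001, 0.671, 0.741, 0.0]
contact_force: [0.1, -0.8, 0.2]
width: -0.0
gripper_force: 0.2
```

```bash
python3 -m crank '{"translation":[[2,0,0],[0,0,0]],"roll":[0,0],"fingers":[0,0]}'
python3 -m crank '{"translation":[[2,0,0],[0,0,0]],"roll":[0,0],"fingers":[0,0]}'
```

```text
clock: 4.9
position: [0.5716, -0.2009, 0.0606]
ee_rot: [0.002, 0.671, 0.741, -0.001]
contact_force: [0.3, -5.5, 0.3]
width: 0.0
gripper_force: 2.5
clock: 5.1
position: [0.5717, -0.2008, 0.0609]
ee_rot: [0.003, 0.671, 0.742, -0.002]
contact_force: [-0.3, -8.7, 1.1]
width: -0.0001
gripper_force: 4.4
```

Contact is where predicted, with 9 N of push. Now lifting along the arc.

```bash
python3 -m crank '{"translation":[[2.7,0,-8.5],[2.7,0,-8.5],[0,0,0]],"roll":[0,0,0],"fingers":[0,0,0]}'
python3 - <<'E'
from h import *
v=np.hstack([get_image("scene")[140:300,150:390],get_image("top")[130:290,360:600]]);cv2.imwrite("pics/lift1.png",cv2.resize(v,(800,267)))
E
```

```text
clock: 5.4
position: [0.5711, -0.1945, 0.0788]
ee_rot: [0.003, 0.671, 0.741, -0.001]
contact_force: [-1.1, -6.7, 3.5]
width: 0.0001
gripper_force: 3.4
```

View pics/lift1.png

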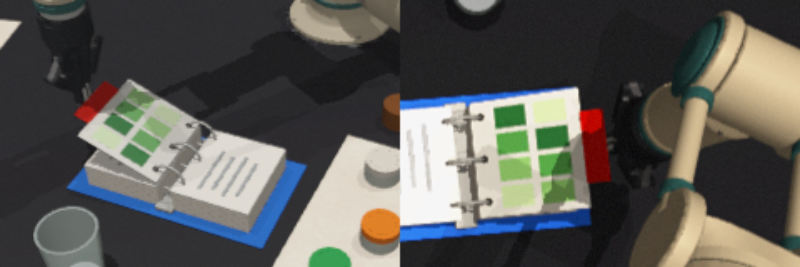

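The leaf is rising with the finger behind the tab: tab at (100,100) in the left view, gripper just outside it. I'll continue along the arc.

```bash
python3 -m crank '{"translation":[[3.8,0,-9.2],[3.8,0,-9.2],[4.6,0,-9],[4.6,0,-9],[5.2,0,-8.3],[5.2,0,-8.3],[0,0,0]],"roll":[0,0,0,0,0,0,0],"fingers":[0,0,0,0,0,0,0]}'
python3 -m crank '{"translation":[[6,0,-7.7],[6,0,-7.7],[6.6,0,-6],[6.6,0,-6],[7.2,0,-5.3],[7.2,0,-5.3],[0,0,0]],"roll":[0,0,0,0,0,0,0],"fingers":[0,0,0,0,0,0,0]}'
```

```text
clock: 6.2
position: [0.5675, -0.1627, 0.1312]
ee_rot: [-0.0, 0.671, 0.742, 0.001]
contact_force: [-0.6, 0.4, 0.7]
width: -0.0
gripper_force: 0.0
clock: 6.9
position: [0.5639, -0.1236, 0.1692]
ee_rot: [0.0, 0.671, 0.742, 0.001]
contact_force: [-0.7, -0.2, 0.1]
width: 0.0001
gripper_force: 0.0
```

Run:
```python
from h import *
v=np.hstack([get_image("scene")[120:280,150:390],get_image("top")[130:290,360:600]]);cv2.imwrite("pics/lift2.png",cv2.resize(v,(800,267)))
```

```text
(no output)
```

View pics/lift2.png

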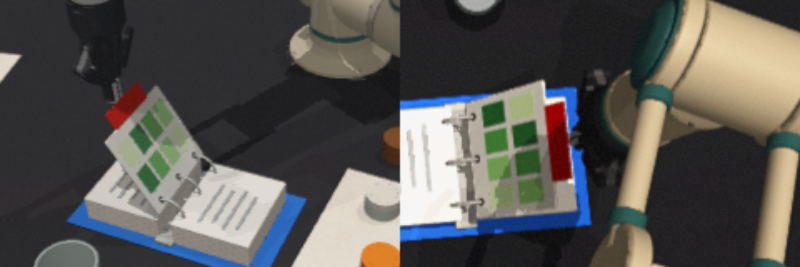

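The leaf stands at about 55–60° with the fingertips still behind the red tab (left view near (120,100)). I'll go on over the top.

```bash
python3 -m crank '{"translation":[[7.6,0,-4.6],[7.6,0,-4.6],[8,0,-3.8],[8,0,-3.8],[8.4,0,-3],[8.4,0,-3],[8.6,0,-2.2],[8.6,0,-2.2]],"roll":[0,0,0,0,0,0,0,0],"fingers":[0,0,0,0,0,0,0,0]}'
python3 -m crank '{"translation":[[8.8,0,-1],[8.8,0,-1],[8.6,0,0],[8.6,0,0],[11,0,1],[11,0,1],[11,0,2.7],[11,0,2.7]],"roll":[0,0,0,0,0,0,0,0],"fingers":[0,0,0,0,0,0,0,0]}'
```

```text
clock: 7.8
position: [0.5571, -0.0592, 0.1956]
ee_rot: [0.0, 0.671, 0.741, 0.0]
contact_force: [0.8, -0.7, -0.4]
width: 0.0
gripper_force: 0.6
clock: 8.6
position: [0.5494, 0.0195, 0.1898]
ee_rot: [-0.0, 0.671, 0.741, 0.0]
contact_force: [-0.3, -0.7, -0.7]
width: 0.0
gripper_force: 0.5
```

```bash
python3 -m crank '{"translation":[[10.4,0,4.3],[10.4,0,4.3],[9.6,0,5.8],[9.6,0,5.8],[8.6,0,7.2],[8.6,0,7.2],[7.5,0,8.4],[7.5,0,8.4]],"roll":[0,0,0,0,0,0,0,0],"fingers":[0,0,0,0,0,0,0,0]}'
python3 -m crank '{"translation":[[6.2,0,9.4],[6.2,0,9.4],[4.7,0,10.2],[4.7,0,10.2],[3.1,0,10.8],[3.1,0,10.8]],"roll":[0,0,0,0,0,0],"fingers":[0,0,0,0,0,0]}'
```

```text
clock: 9.4
position: [0.5421, 0.0909, 0.1378]
ee_rot: [-0.0, 0.671, 0.741, -0.0]
contact_force: [-0.2, 0.6, 0.3]
width: -0.0
gripper_force: 0.4
clock: 10.0
position: [0.5395, 0.1184, 0.0768]
ee_rot: [-0.0, 0.671, 0.741, 0.0]
contact_force: [-0.2, 0.1, 0.8]
width: -0.0001
gripper_force: 0.3
```

Now I press down, slowly, in small rows.

```bash
python3 -m crank '{"translation":[[1,0,8],[1,0,6],[0,0,5],[0,0,3],[0,0,0]],"roll":[0,0,0,0,0],"fingers":[0,0,0,0,0]}'
python3 -m crank '{"translation":[[0,0,2],[0,0,2],[0,0,0]],"roll":[0,0,0],"fingers":[0,0,0]}'
```

```text
clock: 10.5
position: [0.5392, 0.1199, 0.0555]
ee_rot: [-0.0, 0.671, 0.741, -0.0]
contact_force: [-0.3, -0.4, -0.3]
width: 0.0001
gripper_force: 0.0
clock: 10.8
position: [0.5394, 0.1201, 0.0518]
ee_rot: [0.0, 0.671, 0.741, 0.0]
contact_force: [0.4, -0.0, -0.4]
width: -0.0001
gripper_force: 0.0
```

```bash
python3 -m crank '{"translation":[[0,0,2],[0,0,2],[0,0,0]],"roll":[0,0,0],"fingers":[0,0,0]}'
python3 -m crank '{"translation":[[0,0,2],[0,0,2],[0,0,0]],"roll":[0,0,0],"fingers":[0,0,0]}'
```

```text
clock: 11.1
position: [0.5392, 0.1201, 0.0475]
ee_rot: [-0.0, 0.671, 0.741, -0.0]
contact_force: [0.2, 0.2, -0.1]
width: 0.0
gripper_force: 0.0
clock: 11.4
position: [0.5392, 0.1201, 0.0435]
ee_rot: [-0.0, 0.671, 0.741, -0.0]
contact_force: [-1.0, -0.6, -0.1]
width: -0.0003
gripper_force: 0.0
```

Run:
```python
from h import *
v=np.hstack([get_image("scene")[120:300,150:420],get_image("top")[120:300,270:540]]);cv2.imwrite("pics/press.png",cv2.resize(v,(800,267)))
```

```text
(no output)
```

View pics/press.png

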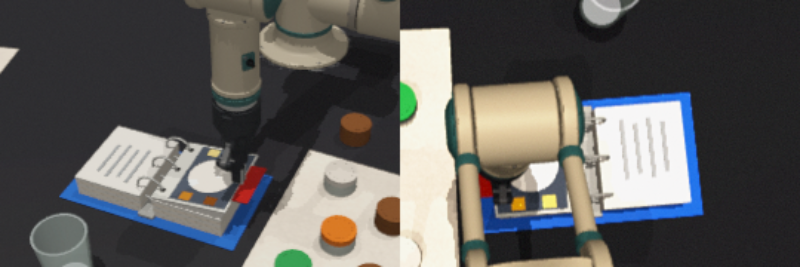

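Run:
```python
from h import *
s=get_image("scene");K,R,t=cam("scene")
p=cv2.projectPoints(np.array([[.5392,.1201,.0435]]),cv2.Rodrigues(R)[0],t,K,None)[0].ravel();print(p)
cv2.imwrite("pics/press2.png",cv2.resize(s[200:290,230:350],(800,600),interpolation=cv2.INTER_CUBIC)); print((p-[230,200])*6.667)
```

```text
[310.4453832  248.37287235]
[536.32936982 322.50193999]
```

View pics/press2.png

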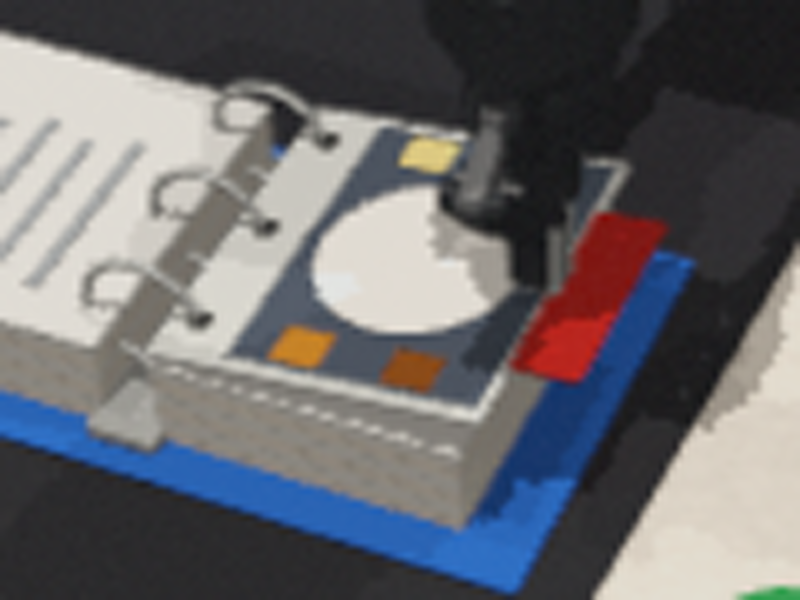

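Run:
```python
from h import *
np.set_printoptions(precision=1,suppress=True)
K,R,t=cam("scene");a=np.deg2rad(5.66)
for th in(2.9,3.0,3.1,3.14159):
    y,z=-.177*np.cos(th),.05+.177*np.sin(th)
    P=[[.554+x*np.cos(a)-y*np.sin(a),-.022+x*np.sin(a)+y*np.cos(a),z] for x in(-.045,.045)]
    print(th,((cv2.projectPoints(np.array(P),cv2.Rodrigues(R)[0],t,K,None)[0][:,0]-[230,200])*6.667).ravel())
```

```text
2.9 [649.4 175.1 559.3 331.9]
3.0 [657.1 210.7 568.5 367.9]
3.1 [660.5 244.9 573.  402.3]
3.14159 [660.7 258.7 573.6 416.1]
```

```bash
python3 -m crank '{"translation":[[0,0,2],[0,0,2],[0,0,0]],"roll":[0,0,0],"fingers":[0,0,0]}'
```

```text
clock: 11.85
position: [0.5392, 0.1201, 0.0395]
ee_rot: [-0.0, 0.671, 0.741, -0.0]
contact_force: [-0.8, -0.1, -0.9]
width: 0.0001
gripper_force: 0.0
```

```bash
cat >> h.py <<'E'
def redcorner():
    out=[]
    for n in("scene","top"):
        c=blobs(get_image(n),(0,200,90),(4,255,255))
        out.append((n,[(cv2.contourArea(x),cv2.boxPoints(cv2.minAreaRect(x)).round(1).tolist()) for x in c[:2]]))
    return out
E
python3 - <<'E'
from h import *
s=get_image("scene");cv2.imwrite("pics/press3.png",cv2.resize(s[200:290,230:350],(800,600),interpolation=cv2.INTER_CUBIC))
print(redcorner())
a=cv2.imread("pics/press2.png");b=cv2.imread("pics/press3.png");d=cv2.absdiff(a,b).max(2);ys,xs=np.where(d>40);print(len(xs),xs.min() if len(xs) else 0,xs.max() if len(xs) else 0,ys.min() if len(xs) else 0,ys.max() if len(xs) else 0)
E
```

```text
[('scene', [(197.5, [[307.3999938964844, 254.6999969482422], [321.29998779296875, 231.10000610351562], [329.20001220703125, 235.6999969482422], [315.29998779296875, 259.29998779296875]])]), ('top', [(70.5, [[322.6000061035156, 237.0], [329.8999938964844, 236.1999969482422], [331.5, 250.89999389648438], [324.20001220703125, 251.8000030517578]])])]
12686 244 777 111 431
```

View pics/press3.png

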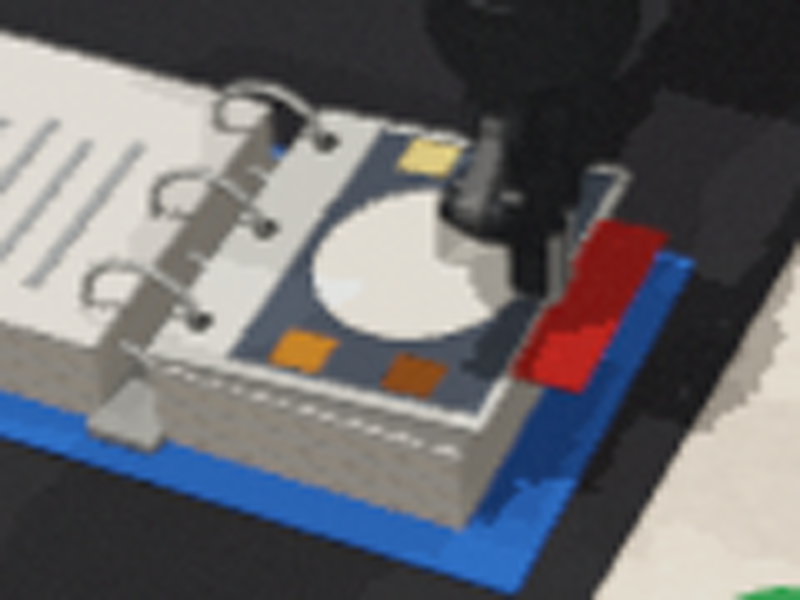

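The leaf is still following the fingers down: the tab corners dropped about 10 crop px, to (667,232) and (580,392), with very little force. It isn't flat yet, so I keep pressing gently and watch the force.

```bash
python3 -m crank '{"translation":[[0,0,2],[0,0,2],[0,0,0]],"roll":[0,0,0],"fingers":[0,0,0]}'
python3 -m crank '{"translation":[[0,0,2],[0,0,2],[0,0,0]],"roll":[0,0,0],"fingers":[0,0,0]}'
python3 - <<'E'
from h import *
print(redcorner()[0]);s=manip.get_state();print(s["contact_force"],s["moment"],s["qpos"])
E
```

```text
clock: 12.3
position: [0.5392, 0.1201, 0.0355]
ee_rot: [-0.0, 0.671, 0.741, -0.0]
contact_force: [-0.7, 0.4, 0.4]
width: 0.0
gripper_force: 0.0
clock: 12.6
position: [0.5392, 0.1201, 0.0315]
ee_rot: [-0.0, 0.671, 0.741, -0.0]
contact_force: [0.3, -0.0, 0.1]
width: -0.0
gripper_force: 0.0
('scene', [(206.0, [[307.5, 257.70001220703125], [321.3999938964844, 233.1999969482422], [329.3999938964844, 237.8000030517578], [315.3999938964844, 262.20001220703125]])])
[ 0.64662565 -0.00357633  0.19728498] [0.01821415 0.01299335 0.02852702] [ 9.31006502e-02  3.96254676e-01  1.80305467e+00 -3.82951807e-05
  9.42549990e-01 -5.92868546e-03]
```

```bash
python3 -m crank '{"translation":[[0,0,-5],[0,0,-5],[0,0,-10],[0,0,-20],[0,0,-20],[0,0,-20]],"roll":[0,0,0,0,0,0],"fingers":[0,0,0,0,0,0]}'
python3 - <<'E'
from h import *
print(redcorner()[0])
s=get_image("scene");cv2.imwrite("pics/up.png",cv2.resize(s[180:300,230:390],(800,600),interpolation=cv2.INTER_CUBIC))
E
```

```text
clock: 13.3
position: [0.5395, 0.1201, 0.1135]
ee_rot: [0.0, 0.671, 0.741, 0.0]
contact_force: [0.6, -0.0, 0.1]
width: -0.0001
gripper_force: 0.0
('scene', [(210.5, [[307.5, 257.70001220703125], [321.3999938964844, 233.1999969482422], [329.3999938964844, 237.8000030517578], [315.3999938964844, 262.20001220703125]])])
```

View pics/up.png

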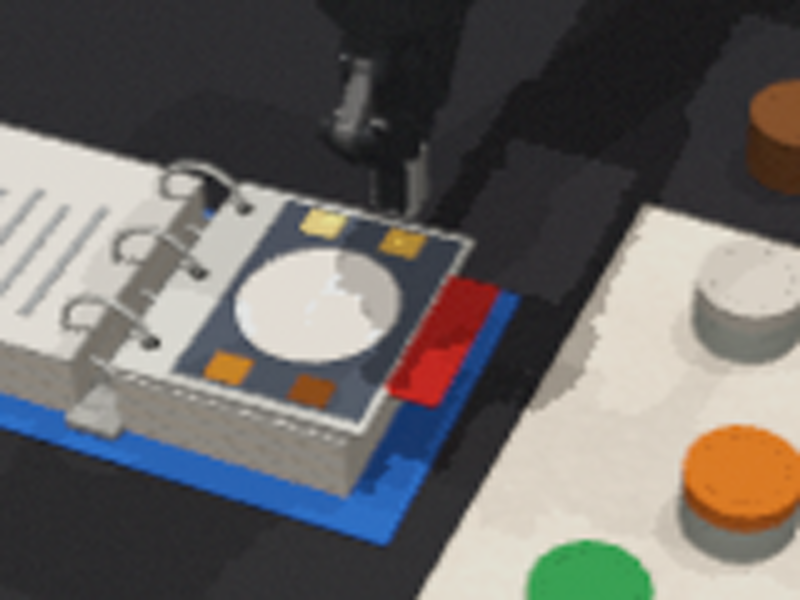

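The picture shows the leaf turned, lying on the sheets with the white circle up at crop (318,305). The fingertips are above it at (400,215). I'll check the true tip height against the reported TCP.

Run:
```python
from h import *
np.set_printoptions(precision=4,suppress=True)
K,R,t=cam("scene")
for z in (.0935,.1135,.1335): print(z,cv2.projectPoints(np.array([[.5395,.1201,z]]),cv2.Rodrigues(R)[0],t,K,None)[0].ravel())
# leaf: dark second face + circle centre, tab corners in both views
I={n:get_image(n) for n in("scene","top")}
for n in I: cv2.imwrite(f"pics/{n}_f.png",I[n])
a=np.deg2rad(5.66);o=np.array([.554,-.022]);Rb=np.array([[np.cos(a),np.sin(a)],[-np.sin(a),np.cos(a)]])
p=onz("scene",[[329.4,237.8],[315.4,262.2],[230+318/5,180+305/5]],.05)[:,:2];print("binder xy of outer corners, circle (z=.05)",(Rb@(p-o).T).T)
```

```text
0.0935 [310.0308 234.2644]
0.1135 [309.8807 228.3356]
0.1335 [309.7267 222.2519]
binder xy of outer corners, circle (z=.05) [[-0.0488  0.1764]
 [ 0.0449  0.1753]
 [-0.0035  0.0946]]
```

The visible tips are about 18 mm above the reported TCP, so the pressing stopped right at flat with no real force behind it. I'll press again until a force shows.

```bash
python3 -m crank '{"translation":[[0,0,25],[0,0,25],[0,0,20],[0,0,12],[0,0,3],[0,0,0]],"roll":[0,0,0,0,0,0],"fingers":[0,0,0,0,0,0]}'
python3 -m crank '{"translation":[[0,0,2],[0,0,2],[0,0,0]],"roll":[0,0,0],"fingers":[0,0,0]}'
```

```text
clock: 14.15
position: [0.5374, 0.1199, 0.0269]
ee_rot: [-0.001, 0.671, 0.741, -0.002]
contact_force: [-4.6, -0.4, 6.8]
width: -0.0001
gripper_force: 3.4
clock: 14.45
position: [0.5376, 0.12, 0.0265]
ee_rot: [-0.001, 0.671, 0.741, -0.001]
contact_force: [-10.2, -0.9, 30.4]
width: -0.0001
gripper_force: 14.9
```

The leaf is pressed flat with 30 N at the fingertips. I lift, open and move above the orange tin. Keeping this heading, the fingers clear the green and brown tins by more than 20 mm.

```bash
python3 -m crank '{"translation":[[0,0,-6],[0,0,-20],[0,0,-30],[0,0,-30],[36,3,0],[36,3,0],[36,3,0],[36,3,0]],"roll":[0,0,0,0,0,0,0,0],"fingers":[0,0,0,0,1,1,1,1]}'
python3 -m crank '{"translation":[[36,2.4,0],[0,0,0],[0,0,0]],"roll":[0,0,0],"fingers":[1,1,1]}'
python3 - <<'E'
from h import *
np.set_printoptions(precision=4,suppress=True)
I={n:get_image(n) for n in("scene","top")}
for n in I:
    for c in blobs(I[n],(10,200,150),(20,255,255),40):
        x,y,w,h=cv2.boundingRect(c)
        if y>100: print(n,cv2.contourArea(c),(x,y,w,h),cv2.minEnclosingCircle(c),onz(n,[cv2.minEnclosingCircle(c)[0]],.038))
print(redcorner()[0])
T=cv2.imread("pics/top0.png")
for c in blobs(T,(10,200,150),(20,255,255),40):
    if cv2.boundingRect(c)[1]>100: print("top0",cv2.minEnclosingCircle(c),onz("top",[cv2.minEnclosingCircle(c)[0]],.038))
v=I["scene"][140:340,260:520];cv2.imwrite("pics/tin.png",cv2.resize(v,(780,600)))
E
```

```text
clock: 15.25
position: [0.5369, 0.2658, 0.1085]
ee_rot: [-0.0, 0.671, 0.741, -0.0]
contact_force: [0.5, 0.1, -0.7]
width: 0.058
gripper_force: 0.0
clock: 15.55
position: [0.5354, 0.301, 0.1081]
ee_rot: [-0.0, 0.671, 0.742, -0.001]
contact_force: [0.4, -1.1, 0.0]
width: 0.0854
gripper_force: 0.0
scene 299.5 (367, 265, 23, 19) ((378.2727355957031, 275.0), 11.448863983154297) [[0.5391 0.3072 0.038 ]]
top 489.0 (121, 235, 26, 26) ((133.14747619628906, 247.2410125732422), 13.046537399291992) [[0.5007 0.554  0.038 ]]
top 73.0 (252, 231, 8, 16) ((253.5, 238.5), 7.648629188537598) [[0.5239 0.2938 0.038 ]]
top 40.5 (340, 201, 8, 8) ((343.73077392578125, 204.26922607421875), 4.623484134674072) [[0.6028 0.0975 0.038 ]]
('scene', [(208.5, [[307.6000061035156, 258.79998779296875], [321.0, 234.60000610351562], [329.20001220703125, 239.10000610351562], [315.70001220703125, 263.29998779296875]])])
top0 ((250.08824157714844, 233.61764526367188), 13.347527503967285) [[0.5345 0.3015 0.038 ]]
top0 ((212.97222900390625, 200.0833282470703), 12.649511337280273) [[0.6072 0.3848 0.038 ]]
top0 ((218.05882263183594, 270.941162109375), 12.723661422729492) [[0.4521 0.3686 0.038 ]]
```

View pics/tin.png

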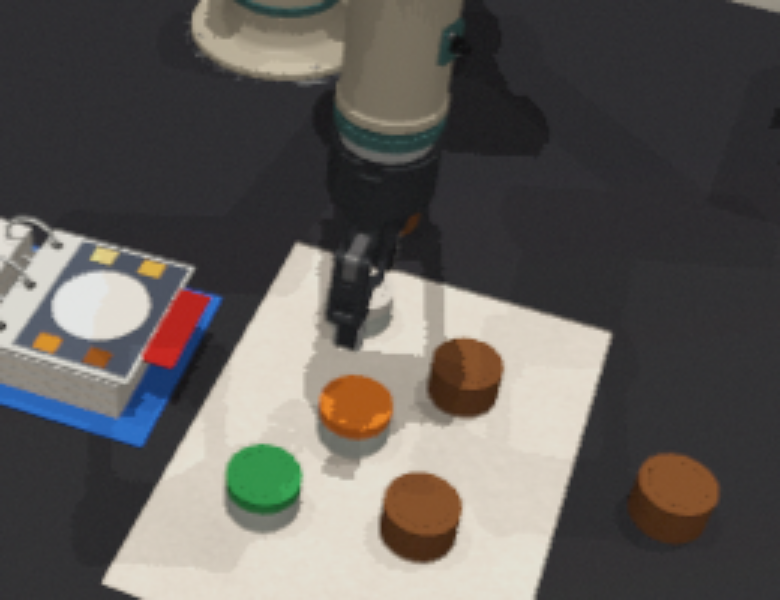

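The picture shows the leaf flat with its circle up at crop (102,304), and the open gripper over the orange tin at (355,405). Now the tip height from its pixel, crop (347,343).

```bash
python3 - <<'E'
from h import *
K,R,t=cam("scene")
for d in(.043,.057):
  for z in (.108,.128,.148): print(d,z,cv2.projectPoints(np.array([[.5354+d*.995,.301+d*.0986,z]]),cv2.Rodrigues(R)[0],t,K,None)[0].ravel().round(1))
print("target 375.7 254.3")
E
python3 -m crank '{"translation":[[0,0,20],[0,0,20],[0,0,15],[0,0,0]],"roll":[0,0,0,0],"fingers":[1,1,1,1]}'
```

```text
0.043 0.108 [373.7 265.8]
0.043 0.128 [374.5 259.7]
0.043 0.148 [375.2 253.5]
0.057 0.108 [371.9 270.1]
0.057 0.128 [372.7 264. ]
0.057 0.148 [373.4 257.8]
target 375.7 254.3
clock: 16.15
position: [0.5343, 0.2987, 0.0517]
ee_rot: [-0.001, 0.672, 0.741, -0.002]
contact_force: [-0.2, -0.0, 0.2]
width: 0.0852
gripper_force: 0.0
```

The real tips sit higher than the report: about +25 mm shut and +40 mm open. So I go down by feel, in steps.

```bash
python3 -m crank '{"translation":[[2,0,15],[0,0,15],[0,0,12],[0,0,8],[0,0,5],[0,0,0]],"roll":[0,0,0,0,0,0],"fingers":[1,1,1,1,1,1]}'
python3 -m crank '{"translation":[[0,0,5],[0,0,5],[0,0,0]],"roll":[0,0,0],"fingers":[1,1,1]}'
```

```text
clock: 16.75
position: [0.5355, 0.3024, -0.0016]
ee_rot: [-0.0, 0.671, 0.741, -0.0]
contact_force: [-0.4, 0.2, 0.3]
width: 0.0854
gripper_force: 0.0
clock: 17.05
position: [0.5352, 0.3025, -0.0117]
ee_rot: [-0.0, 0.671, 0.741, -0.0]
contact_force: [0.5, 1.3, -0.4]
width: 0.0854
gripper_force: 0.0
```

```bash
python3 -m crank '{"translation":[[0,0,5],[0,0,4],[0,0,0]],"roll":[0,0,0],"fingers":[1,1,1]}'
python3 -m crank '{"translation":[[0,0,0],[0,0,0],[0,0,0],[0,0,0],[0,0,0],[0,0,0]],"roll":[0,0,0,0,0,0],"fingers":[0.8,0.7,0.6,0.5,0.5,0.5]}' 30
```

```text
clock: 17.35
position: [0.5351, 0.3024, -0.0209]
ee_rot: [-0.0, 0.671, 0.741, -0.001]
contact_force: [-0.8, -1.5, 0.7]
width: 0.0853
gripper_force: 0.0
clock: 17.95
position: [0.5358, 0.3028, -0.0198]
ee_rot: [0.0, 0.671, 0.741, 0.0]
contact_force: [-0.3, 0.4, 3.6]
width: 0.0589
gripper_force: 32.7
```

```bash
python3 -m crank '{"translation":[[0,0,-10],[0,0,-20],[0,0,-30],[0,0,-30],[0,0,-25],[0,0,0]],"roll":[0,0,0,0,0,0],"fingers":[0.5,0.5,0.5,0.5,0.5,0.5]}'
python3 - <<'E'
from h import *
np.set_printoptions(precision=4,suppress=True)
I={n:get_image(n) for n in("scene","top")}
a=np.deg2rad(5.66);o=np.array([.554,-.022]);Rb=np.array([[np.cos(a),np.sin(a)],[-np.sin(a),np.cos(a)]])
for n,c0 in(("scene",(294,241)),("top",(354,222))):
    for c in blobs(I[n],(0,0,150),(179,80,255),100):
        e=cv2.fitEllipse(c)
        if cv2.pointPolygonTest(c,c0,False)>=0:
            p=onz(n,[e[0]],.052);print(n,cv2.contourArea(c),e,p,Rb@(p[0,:2]-o))
for c in blobs(I["scene"],(8,180,120),(20,255,255),60): print(cv2.boundingRect(c),cv2.contourArea(c))
K,R,t=cam("scene")
print("lid expected px if held",cv2.projectPoints(np.array([[.5352,.302,.115+.038]]),cv2.Rodrigues(R)[0],t,K,None)[0].ravel())
print("nominal circle",o+Rb.T@[0,.093])
E
```

```text
clock: 18.55
position: [0.5384, 0.3038, 0.0991]
ee_rot: [0.002, 0.671, 0.741, 0.004]
contact_force: [0.6, -0.5, -0.4]
width: 0.0591
gripper_force: 32.7
scene 566.0 ((293.1474304199219, 241.28094482421875), (22.20783042907715, 32.554901123046875), 86.53958129882812) [[0.5443 0.0724 0.052 ]] [-0.0003  0.0949]
top 1202.5 ((356.596923828125, 229.69573974609375), (39.00914001464844, 39.31758117675781), 154.99453735351562) [[0.5453 0.07   0.052 ]] [0.0004 0.0924]
(384, 233, 12, 20) 135.5
lid expected px if held [381.3354 239.3361]
nominal circle [0.5448 0.0705]
```

Circle centre found at (0.5448, 0.071) in both views, matching the nominal. The tin is lifted with width 59 mm, so I carry it over.

```bash
python3 -m crank '{"translation":[[-20,-1,0],[-30,-1.7,0],[-35,-2,0],[-35,-2,0],[-35,-2,0],[-35,-2,0],[-25,-1.7,0],[-16,-1.1,0]],"roll":[0,0,0,0,0,0,0,0],"fingers":[0.5,0.5,0.5,0.5,0.5,0.5,0.5,0.5]}'
python3 -m crank '{"translation":[[0,0,15],[0,0,15],[0,0,10],[0,0,8],[0,0,0],[0,0,0]],"roll":[0,0,0,0,0,0],"fingers":[0.5,0.5,0.5,0.5,0.5,0.5]}'
```

```text
clock: 19.45
position: [0.5436, 0.0696, 0.0929]
ee_rot: [-0.001, 0.672, 0.741, -0.001]
contact_force: [0.1, -0.7, -1.1]
width: 0.0587
gripper_force: 32.7
clock: 20.05
position: [0.5452, 0.0718, 0.0467]
ee_rot: [-0.0, 0.671, 0.741, 0.0]
contact_force: [0.0, -0.2, -1.1]
width: 0.059
gripper_force: 32.7
```

```bash
python3 -m crank '{"translation":[[0,0,4],[0,0,4],[0,0,3],[0,0,0]],"roll":[0,0,0,0],"fingers":[0.5,0.5,0.5,0.5]}'
python3 -m crank '{"translation":[[0,0,1.5],[0,0,1],[0,0,0]],"roll":[0,0,0],"fingers":[0.5,0.5,0.5]}'
python3 -m crank '{"translation":[[0,0,1],[0,0,1],[0,0,0]],"roll":[0,0,0],"fingers":[0.5,0.5,0.5]}'
```

```text
clock: 20.45
position: [0.5447, 0.0714, 0.0354]
ee_rot: [-0.0, 0.671, 0.741, -0.0]
contact_force: [0.5, 0.2, -0.7]
width: 0.0593
gripper_force: 32.7
clock: 20.75
position: [0.545, 0.0714, 0.0332]
ee_rot: [-0.0, 0.671, 0.741, -0.0]
contact_force: [-0.2, 0.9, -2.0]
width: 0.0592
gripper_force: 32.7
clock: 21.05
position: [0.5453, 0.0714, 0.0321]
ee_rot: [0.0, 0.671, 0.741, 0.0]
contact_force: [-0.7, 0.2, 4.8]
width: 0.0591
gripper_force: 33.2
```

Contact is at the expected height with 5 N. Releasing slowly, since the tips move up as they open, then lifting away.

```bash
python3 -m crank '{"translation":[[0,0,0],[0,0,0],[0,0,0],[0,0,0],[0,0,0],[0,0,0]],"roll":[0,0,0,0,0,0],"fingers":[0.72,0.76,0.82,0.9,1,1]}'
python3 -m crank '{"translation":[[0,0,-5],[0,0,-10],[0,0,-20],[0,0,-30],[0,0,-30],[0,0,-30],[0,0,0],[0,0,0]],"roll":[0,0,0,0,0,0,0,0],"fingers":[1,1,1,1,1,1,1,1]}'
python3 -m crank '{"translation":[[-30,-30,-10],[-30,-30,-10],[-30,-30,-10],[-30,-30,-10],[-30,-30,-10],[-30,-30,0],[0,0,0]],"roll":[0,0,0,0,0,0,0],"fingers":[1,1,1,1,1,1,1]}'
python3 - <<'E'
from h import *
np.set_printoptions(precision=4,suppress=True)
I={n:get_image(n) for n in("scene","top")}
a=np.deg2rad(5.66);o=np.array([.554,-.022]);Rb=np.array([[np.cos(a),np.sin(a)],[-np.sin(a),np.cos(a)]])
print("orange tin lid at z=.09")
for n in I:
    for c in blobs(I[n],(8,180,120),(20,255,255),60):
        x,y,w,h=cv2.boundingRect(c)
        if y>100:
            e=cv2.minEnclosingCircle(c);p=onz(n,[e[0]],.09);print(n,cv2.contourArea(c),(x,y,w,h),p,"binder",Rb@(p[0,:2]-o))
    for c in blobs(I[n],(55,120,80),(80,255,255),200)[:1]: print(n,"green",cv2.boundingRect(c))
print(redcorner());s=manip.get_state();print(s["clock"],s["contact_force"])
E
```

```text
clock: 21.65
position: [0.5451, 0.0715, 0.0312]
ee_rot: [-0.0, 0.671, 0.741, 0.0]
contact_force: [1.1, 0.5, 0.1]
width: 0.0854
gripper_force: 0.0
clock: 22.45
position: [0.5455, 0.0715, 0.1577]
ee_rot: [0.001, 0.671, 0.741, 0.001]
contact_force: [-0.1, -0.6, 0.2]
width: 0.0854
gripper_force: 0.0
clock: 23.15
position: [0.3801, -0.1281, 0.2055]
ee_rot: [-0.001, 0.673, 0.739, -0.002]
contact_force: [-0.5, 1.1, -0.1]
width: 0.0856
gripper_force: 0.0
orange tin lid at z=.09
scene 317.0 (282, 224, 23, 19) [[0.5486 0.0764 0.09  ]] binder [0.0043 0.0985]
scene green (336, 288, 24, 23)
top 564.5 (267, 346, 27, 28) [[0.2719 0.2274 0.09  ]] binder [-0.2561  0.276 ]
top 557.0 (344, 215, 27, 27) [[0.5447 0.0725 0.09  ]] binder [0.    0.095]
top 526.5 (120, 235, 27, 27) [[0.4964 0.5356 0.09  ]] binder [-0.0023  0.5606]
top 501.0 (205, 259, 27, 25) [[0.4511 0.3594 0.09  ]] binder [-0.0648  0.3897]
top 486.0 (200, 188, 27, 26) [[0.5975 0.3747 0.09  ]] binder [0.0824 0.3904]
top green (255, 175, 26, 27)
[('scene', [(209.5, [[307.6000061035156, 258.79998779296875], [321.0, 234.60000610351562], [329.20001220703125, 239.10000610351562], [315.70001220703125, 263.29998779296875]])]), ('top', [(448.5, [[315.70001220703125, 213.10000610351562], [328.20001220703125, 212.0], [331.70001220703125, 252.1999969482422], [319.20001220703125, 253.1999969482422]])])]
23.35 [ 0.1683 -0.2308  0.2809]
```

The tin stands at binder (0, 95 mm), about 2 mm from the circle's centre. The leaf is still flat and the green tin has not moved.

```bash
python3 -c "
from rig import manip
print(manip.sign_off())"
```

```text
the job is handed in; nothing more can be done
None
```

The leaf is turned and pressed flat with its white circle up, the orange-lidded tin was set down upright about 2 mm from the circle's centre and released, and the job was handed in at about 23 s; I re-measured the green tin as unmoved, but did not re-measure the white tin or the beaker.

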